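# Change over the tube warmers

## Robot

A 6-joint arm with a two-finger parallel gripper is mounted at the origin on the work surface. World frame = base frame: x ahead of the robot, y to its left, z up, the work surface at z = 0. Lengths are in m, angles in rad, forces in N, time in s.
With the tool pointing down it reaches from about 0.225 to 0.875 m from the base axis. Payload 3.4 kg.
Tool frame: the origin (TCP) lies on the centre line of the jaws, within the pads' length; the fingertips stand 11 mm ahead of it and the grasp point (between the pads) lies 8 mm behind it; z points along the fingers, y is the line along which they close (so a half turn about z gives the same grasp; the last joint's range is limited). The gripper opens to 85 mm and grips with 20 to 120 N. Pads are 22 mm wide; open, the fingers measure 114 mm over their backs; the gripper's body (76 mm by 85 mm) begins 54 mm behind the grasp point. The pads swing forward as they close: fully open they stand 13 mm farther back than shut.
Start: joints at [0.991, 0.276, 1.505, -0, 1.361, -0.121], TCP at [0.255, 0.516, 0.242] pointing down, gripper open.
Joint ranges: [-2.89, 2.89], [-0.75, 2.08], [0.22, 2.7], [-1.18, 4.32], [0.11, 2.71], [-2.7, 2.7]. Speed limits (rad/s): [2.57, 2.57, 3.14, 3.14, 3.14, 3.14].

## Interface

Orientations are given as a unit quaternion [w, x, y, z].
In Python, from rig import manip, eyes, job gives the robot as it stands.
- The arm moves only by the tool drive_tool, never from a script. Its argument "rows" is a list of rows, each a list of 3 entries, a list of its own where there are three numbers: the turn, a rotation vector about the world's x, y, z in rad, then the shift along the world's x, y, z in cm, then the finger opening in cm, from 0 to 8.54. A call has 1 to 8 rows; each row shifts and turns the commanded pose from where the row before left it; what a row does not reach is not made up. A row lasts 1/8 s, in which the tool goes at most 62.5 mm and 10.7 degrees, less where a joint would pass 70% of its speed; a pose out of reach is approached as far as the arm can. A call is refused whole if a number of a shift passes 6.25 or a number of a turn 0.188, either way. A call with a gripper value outside its range is refused whole. The fingers move at their own pace and stop on an object; "force" is the grip in N (left out, the last holds). Time passes only in rows, so rows that do not move let the fingers close. It gives the time, the measured TCP pose, the force, the opening and the grip force at its end, in the units of the state.
- manip.get_state(): the state, without advancing time (a new reading comes with each control period).
- eyes.get_image(name): name is "scene" or "top" or "wrist"; returns the picture (480x640x3 uint8, red, green, blue); there is no depth.
- eyes.get_calibration(name): a dict with "camera_matrix" (3x3 intrinsics, pixels), "k1" (the pictures are not rectified: a ray, as slopes to the right and down, at radius r is drawn at 1 + k1 r^2 times it, then the intrinsics apply), "view" (4x4, takes a point from world to camera coordinates). Camera axes: x right, y up, looking along -z (the intrinsics and any distortion apply to the point x, -y, -z); pixel columns grow to the right and rows downward; lengths in m; the calibration is good to about 2 mm. A picture is of the moment at which its call begins: read the wrist's pose just before it. get_calibration takes no time and is no camera call; for the wrist camera it gives the pose at the moment of the call.
- job.sign_off(): hands the job in; it is judged then, once.
The state is a dict: "clock": time; "qpos": joint angles; "qd": joint speeds; "effort": joint torques, N m; "position": TCP position; "ee_rot": TCP orientation; "contact_force": force on the tool from outside, world axes, zero at the start; "moment": the same for the moment, N m; "width": finger opening in m; "gripper_force": force on a finger pad.
Only numpy, scipy, OpenCV 4.12 (cv2) and the standard library are available. Lean on these libraries where they do the work, as an engineer would, in place of code of your own. Each camera call takes 0.05 s, during which the arm holds its last target. There are 200 camera calls.

## Task

The orange-trimmed tube warmer, propped open, is finished: draw the red grip on its folding lid stay forward so that the knee folds, and let the lid go fully shut. The green-trimmed warmer is next: raise its lid by the front bar until its stay locks, and leave it standing open for loading. Leave the orange tube rack between them where it is.

Things in the scene. Friction and masses are not known exactly. Their poses are not given: they have to be found in the camera images.
- orange: Orange-trimmed tube warmer: white box fixed to the bench, 170 mm deep (x), 150 wide (y), 110 high with its lid shut. Origin under its centre, -x is its front, facing the robot within 12 degrees. Stands beside the green one, either may be the left one. Flat lid hinged along the top rear edge.
- lid_orange (a joint): Lid angle (rad) of the orange warmer: 0 = shut. It starts propped open at 1.05, held by its locked stay (two flat steel links of 74 mm on the warmer's left, +y, side), and sinks shut softly in 1 to 3 s once the stay is folded. Propped, its front bar stands about 295 mm above the bench.
- grip_orange (a point): Red release grip at the stay's knee: round bar, 14 mm thick, sticking out 64 mm to the left (this point's +y). Point on its axis, 12 mm from the free end, 60 mm off the warmer's side, about 115 mm above the bench. Locked, the knee lies behind straight on a stop. Drawn level to the front, it lifts the lid 2 degrees (14 mm of travel, few N); after 40 to 60 mm it folds on by itself, forward and down.
- green: Green-trimmed tube warmer, of the same make and size, fixed, lid shut at the start. Origin under its centre, -x is its front, facing the robot within 12 degrees. Its stay, on its left side, is folded, the red grip near the front.
- lid_green (a joint): Lid angle (rad) of the green warmer: 0 = shut (start), 1.08 = as far as the stay lets it go, 1.05 = resting on the locked stay. Lid about 350 g, softly damped.
- knee_green (a joint): Knee of the green warmer's stay (rad): 0 = folded (lid shut), 2.45 = straight, 2.84 = past straight on its stop, locked. A light spring in the knee carries it over into the lock once the lid is raised to 1.04 or more and let go; raised less, it does not lock and the lid may fall shut. Pulling a little further than 1.08 does no harm.
- handle_green (a point): Middle of the green bar on the front of the green lid: round, 12 mm thick, 107 mm clear between its two arms, along y, in the plane of the lid, 40 mm ahead of the lid's front edge and 210 mm from the hinge axis; 105 mm above the bench when shut. It can turn between the fingers as the lid rises. Axes are the lid's: y along the bar, -x away from the hinge.
- hinge_green (a point): Middle of the green warmer's hinge axis, 105 mm above the bench; y along the axis to the warmer's left, -x towards its front, z up. The bar moves on an arc about this axis, upward and back.
- rack: Bystander: orange tube rack, 75 x 130 x 48 mm, standing on the bench in the gap between the two warmers, towards the front. Its long side (y) points roughly away from the robot. Origin under its centre.

How it is judged:
At the end, for the whole second after the job is handed in: The orange warmer's lid is shut (within 0.06 rad, 3.5 degrees); the green warmer's lid stands at rest at 1.00 rad or more with its stay's knee past straight and locked (2.64 rad or more) (value of joint lid_orange below 0.06 rad and value of joint lid_green above 0.996 rad and value of joint knee_green above 2.645 rad and velocity of joint lid_green between -0.05 and 0.05 rad/s); the robot touches nothing.
It fails at once if the tube rack is shifted by more than 20 mm (distance of rack from where it was at the start of the episode above 0.02 m).
It also fails if it takes over 61 s, if anything falls off the work surface, if the arm or the gripper's body presses on something with over 40 N, if the wrist force passes 120 N, or if a joint passes its speed limit or range.

## Working session

There is one attempt and no reset: what is moved stays moved. The work goes in short steps, Python scripts to look and compute and a tool call to move; the robot and the scene stay as the last step left them, time stands still between calls to the robot, and variables do not carry over. Pictures are saved under pics/ and viewed, at most 10 in all, crops included, and the job is handed in when it is done.

Besides the shell and the picture viewer there is one more tool, called by a JSON object that holds its "api" and its "payload". drive_tool: Moves the arm, as the interface text tells. Its arguments: {"type":"object","properties":{"rows":{"type":"array"},"force":{"type":"number"}},"required":["rows"]}

```bash
mkdir -p pics; python3 - <<'E'
from rig import manip, eyes, job
import cv2
s=manip.get_state(); print(s['clock'],s['position'],s['ee_rot'],s['width'])
for n in ("scene","top"):
    cv2.imwrite(f'pics/{n}0.png',eyes.get_image(n)[:,:,::-1])
    c=eyes.get_calibration(n); print(n,c)
E
```

```text
0.0 [0.25437839 0.51510543 0.24144746] [-2.95303803e-04  2.27411609e-01  9.73798304e-01 -8.58396878e-04] 0.08527052338413135
scene {'camera_matrix': array([[602.27872777,   0.        , 314.83118485],
       [  0.        , 602.27872777, 246.32748149],
       [  0.        ,   0.        ,   1.        ]]), 'k1': -0.1437742990532208, 'view': array([[-0.13429524,  0.99082511,  0.01517886,  0.03910048],
       [-0.66206241, -0.10111129,  0.74259671,  0.3143454 ],
       [ 0.73731822,  0.08967784,  0.66956682, -1.37752248],
       [ 0.        ,  0.        ,  0.        ,  1.        ]])}
top {'camera_matrix': array([[582.6170576 ,   0.        , 316.76932503],
       [  0.        , 582.6170576 , 242.53998412],
       [  0.        ,   0.        ,   1.        ]]), 'k1': -0.11651717093559452, 'view': array([[ 0.01507088, -0.99986029,  0.00723028,  0.0161974 ],
       [ 0.99726049,  0.01555463,  0.07231569, -0.56715862],
       [-0.07241805,  0.00612061,  0.99735559, -1.14349606],
       [ 0.        ,  0.        ,  0.        ,  1.        ]])}
```

View pics/scene0.png

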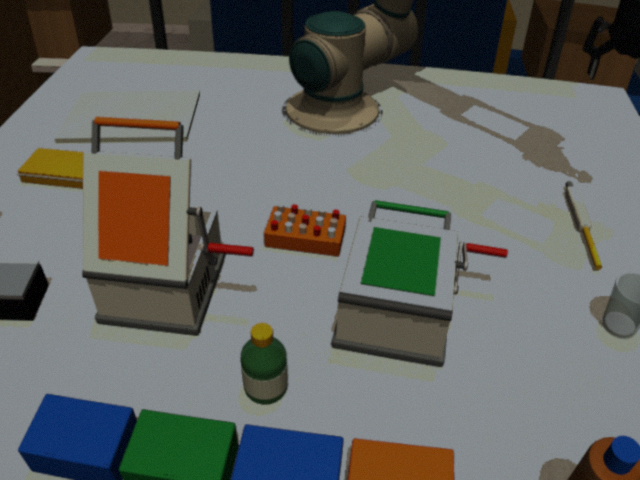

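View pics/top0.png

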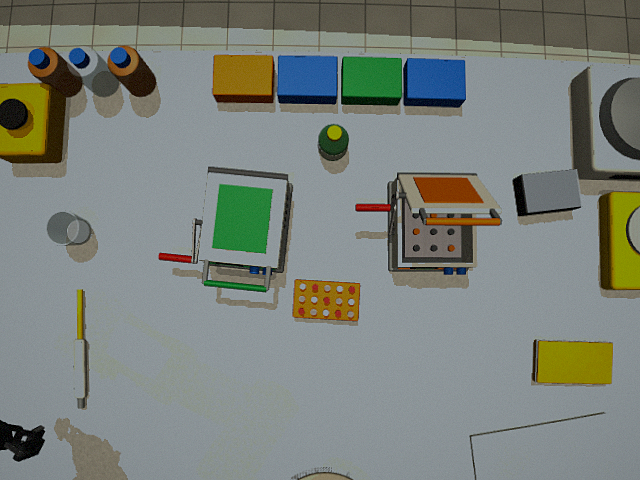

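The scene view shows the orange warmer open on the robot's right, with its red grip at scene px (210–252, 250) and top px (357–390, 208). The green one is shut on the left, with its bar at top px (205–267, 286). The rack sits between them, near the front. I'll enlarge both views to read them more precisely.

```bash
python3 - <<'E'
import cv2,numpy as np
t=cv2.imread('pics/top0.png'); s=cv2.imread('pics/scene0.png')
f=lambda im,x,y,w,h,k:cv2.resize(im[y:y+h,x:x+w],None,fx=k,fy=k,interpolation=cv2.INTER_CUBIC)
a=f(t,150,160,360,120+45,2.2)
b=f(s,80,110,440,130+50,1.8)
b=cv2.resize(b,(792,int(b.shape[0]*792/b.shape[1]))); a=cv2.resize(a,(792,int(a.shape[0]*792/a.shape[1])))
cv2.imwrite('pics/z.png',np.clip(1.4*np.vstack([a,b])[:600].astype(float),0,255).astype('uint8')); print(a.shape,b.shape)
E
```

```text
(363, 792, 3) (324, 792, 3)
```

View pics/z.png

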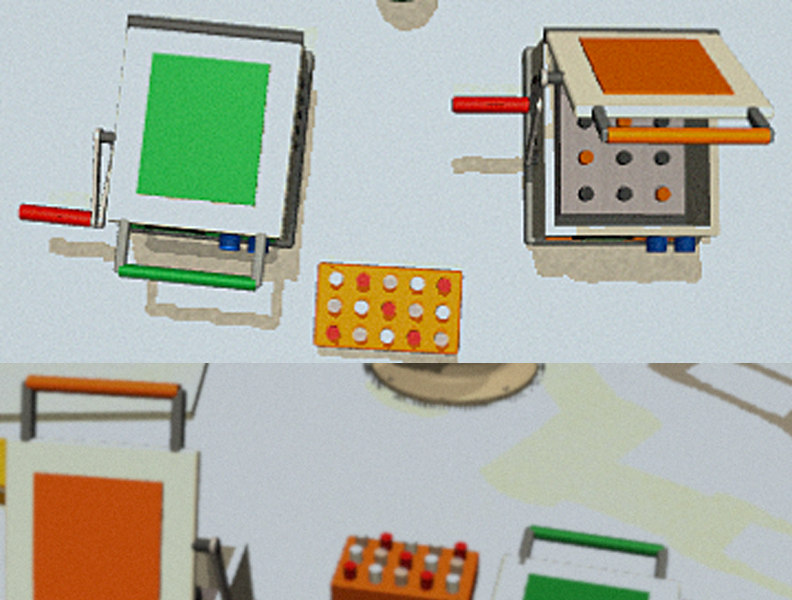

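```bash
cat > h.py <<'E'
from rig import manip, eyes, job
import cv2, numpy as np
def ray(n,px):
    c=eyes.get_calibration(n); V=np.array(c['view'])
    u=cv2.undistortPoints(np.array([[px]],float),c['camera_matrix'],np.array([c['k1'],0,0,0,0.]))[0,0]
    return -V[:3,:3].T@V[:3,3], V[:3,:3].T@np.array([u[0],-u[1],-1])
def atz(n,px,z):
    o,d=ray(n,px); return o+d*(z-o[2])/d[2]
def tri(p):
    A=0;b=0
    for n,px in p.items():
        o,d=ray(n,px); d/=np.linalg.norm(d); M=np.eye(3)-np.outer(d,d); A=A+M; b=b+M@o
    return np.linalg.solve(A,b)
def proj(n,P):
    c=eyes.get_calibration(n); V=np.array(c['view']); q=V[:3,:3]@P+V[:3,3]
    return cv2.projectPoints(np.array([[q[0],-q[1],-q[2]]]),np.zeros(3),np.zeros(3),c['camera_matrix'],np.array([c['k1'],0,0,0,0.]))[0][0,0]
E
python3 - <<'E'
from h import *
np.set_printoptions(precision=4,suppress=True)
T=lambda x,y:(150+x/2.2,160+y/2.2); S=lambda x,y:(80+x/1.8,110+(y-363)/1.8)
print('o grip free',atz('top',T(453,104),.115),tri({'top':T(453,104),'scene':(252,251)}))
print('o grip in',atz('top',T(530,105),.115),tri({'top':T(530,105),'scene':(208,248)}))
print('g bar L',atz('top',T(119,270),.105),tri({'top':T(119,270),'scene':S(664,550)}))
print('g bar R',atz('top',T(260,284),.105),tri({'top':T(260,284),'scene':S(527,532)}))
print('g lid rear L,R', atz('top',T(129,24),.11),atz('top',T(303,40),.11))
print('g grip free',tri({'top':T(20,212),'scene':(506,253)}),tri({'top':T(92,217),'scene':(467,247)}))
for p in [(317,262),(463,270),(459,353),(313,345)]: print('rack',atz('top',T(*p),.05))
print('o bar L,R',tri({'top':T(607,135),'scene':S(184,390)}),tri({'top':T(772,135),'scene':S(25,382)}))
print('o box front rim',atz('top',T(532,240),.1),atz('top',T(718,236),.1))
E
```

```text
o grip free [ 0.6264 -0.0458  0.115 ] [ 0.6257 -0.0453  0.1196]
o grip in [ 0.6267 -0.1106  0.115 ] [ 0.6262 -0.1096  0.117 ]
g bar L [0.4829 0.2327 0.105 ] [0.4829 0.2335 0.1069]
g bar R [0.4733 0.1137 0.105 ] [0.4732 0.1145 0.1044]
g lid rear L,R [0.6914 0.2295 0.11  ] [0.6796 0.0813 0.11  ]
g grip free [0.5314 0.3249 0.081 ] [0.5282 0.2633 0.082 ]
rack [0.493 0.068 0.05 ]
rack [ 0.4878 -0.0609  0.05  ]
rack [ 0.4149 -0.0582  0.05  ]
rack [0.42   0.0702 0.05  ]
o bar L,R [ 0.5824 -0.14    0.2883] [ 0.585  -0.2607  0.2875]
o box front rim [ 0.5137 -0.115   0.1   ] [ 0.5192 -0.2747  0.1   ]
```

The top and scene measurements agree within a few mm. The orange grip point is at about (0.626, -0.057, 0.117). The green bar's middle is at (0.478, 0.174, 0.105), with the warmer's yaw about -4.6°. I'll move behind the orange grip with the fingers closed.

{"api": "drive_tool", "payload": {"rows": [[[0,0,-0.149],[2.9,-4.1,0],0],[[0,0,-0.149],[2.9,-4.1,0],0],[[0,0,-0.149],[2.9,-4.1,0],0],[[0,0,-0.149],[2.9,-4.1,0],0],[[0,0,-0.149],[2.9,-4.1,0],0],[[0,0,-0.149],[2.9,-4.1,0],0],[[0,0,-0.149],[2.9,-4.1,0],0],[[0,0,-0.149],[2.9,-4.1,0],0]], "force": 40}}

```text
clock: 1.1
position: [0.4872, 0.1861, 0.242]
ee_rot: [-0.0, 0.737, 0.676, -0.0]
contact_force: [0.8, 1.8, 0.8]
width: 0.0
gripper_force: 0.0
```

{"api": "drive_tool", "payload": {"rows": [[[0,0,0],[2.9,-4.0,0],0],[[0,0,0],[2.9,-4.0,0],0],[[0,0,0],[2.9,-4.0,0],0],[[0,0,0],[2.9,-4.0,0],0],[[0,0,0],[2.9,-4.0,0],0],[[-0.15,0,0],[2.9,-4.0,0],0],[[0,0,0],[0,0,0],0]]}}

```text
clock: 1.98
position: [0.6619, -0.0533, 0.2406]
ee_rot: [0.055, 0.733, 0.676, -0.051]
contact_force: [-0.3, 0.3, 0.2]
width: 0.0001
gripper_force: 0.0
```

{"api": "drive_tool", "payload": {"rows": [[[0,0,0],[0.4,-0.2,-4.4],0],[[0,0,0],[0,0,-4.4],0],[[0,0,0],[0,0,-4.6],0],[[0,0,0],[0,0,0],0]]}}

```text
clock: 2.48
position: [0.6606, -0.0532, 0.1043]
ee_rot: [0.051, 0.733, 0.677, -0.054]
contact_force: [-0.8, -1.0, 0.5]
width: -0.0001
gripper_force: 0.0
```

```bash
python3 - <<'E'
from h import *
s=eyes.get_image('scene')[100:340,60:380];t=eyes.get_image('top')[150:300,300:500]
a=np.hstack([cv2.resize(s,(440,330)),cv2.resize(t,(360,330))])
cv2.imwrite('pics/b.png',np.clip(1.3*a[:,:,::-1].astype(float),0,255).astype('uint8'))
E
```

```text
(no output)
```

View pics/b.png

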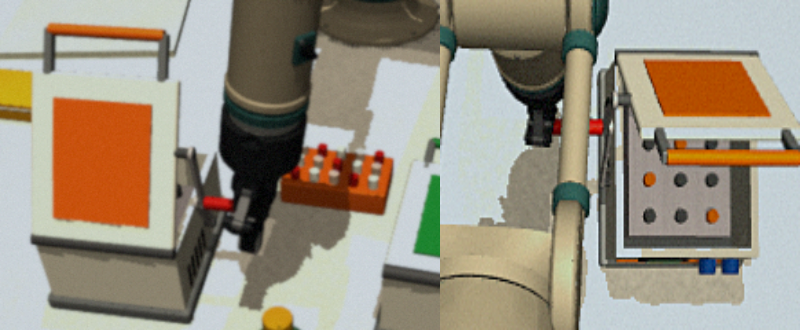

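The closed fingers stand behind the grip and overlap its outer end (left crop about (240, 205)), and the forearm is clear of the lid. Now I draw the grip forward.

{"api": "drive_tool", "payload": {"rows": [[[0,0,0],[-1.2,0,0],0],[[0,0,0],[-1.0,0,0],0],[[0,0,0],[-1.0,0,0],0],[[0,0,0],[-1.0,0,0],0],[[0,0,0],[-1.0,0,0],0],[[0,0,0],[-1.0,0,0],0],[[0,0,0],[-1.0,0,0],0],[[0,0,0],[-1.0,0,0],0]]}}

```text
clock: 3.58
position: [0.5817, -0.0544, 0.108]
ee_rot: [0.055, 0.733, 0.676, -0.051]
contact_force: [1.3, -0.4, -0.5]
width: 0.0002
gripper_force: 0.5
```

```bash
python3 - <<'E'
from h import *
s=eyes.get_image('scene')[100:340,60:380];t=eyes.get_image('top')[150:300,300:500]
a=np.hstack([cv2.resize(s,(440,330)),cv2.resize(t,(360,330))])
cv2.imwrite('pics/c.png',np.clip(1.3*a[:,:,::-1].astype(float),0,255).astype('uint8'))
E
```

```text
(no output)
```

View pics/c.png

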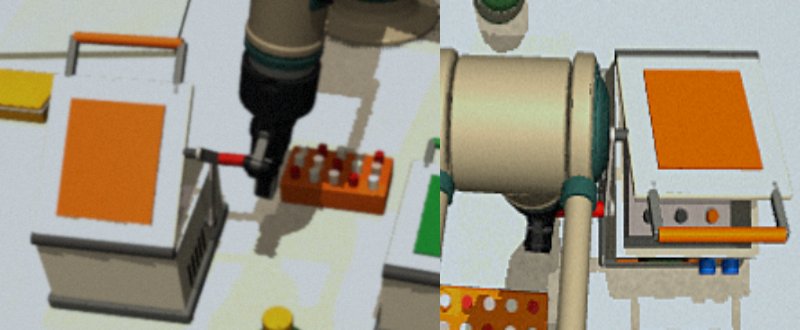

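The stay has folded and the orange lid is already sinking. I'll back off, lift away and move towards the green bar, pointing the tool straight down again.

{"api": "drive_tool", "payload": {"rows": [[[0,0,0],[1.0,0.5,0],0],[[0,0,0],[1.0,2,3],0],[[0,0,0],[0,3,4],0],[[0.075,0,0],[-1,3,4],3],[[0.075,0,0],[-2.5,3.5,3],3],[[0,0,0],[-3,4,0],3],[[0,0,0],[-3,4,0],3],[[0,0,0],[-3,2.5,0],3]]}}

```text
clock: 4.68
position: [0.4776, 0.1726, 0.2487]
ee_rot: [0.0, 0.734, 0.679, 0.001]
contact_force: [0.1, 1.4, 0.4]
width: 0.0299
gripper_force: 0.0
```

```bash
python3 - <<'E'
from h import *
np.set_printoptions(precision=4,suppress=True)
s=manip.get_state();print(s['position'],s['width'])
s=eyes.get_image('scene');w=eyes.get_image('wrist')
for P in [(.4781,.174,.105),(.4829,.2327,.105),(.4733,.1137,.105)]: print(proj('wrist',np.array(P)))
a=np.hstack([cv2.resize(s,(400,300)),cv2.resize(w,(400,300))])
cv2.imwrite('pics/d.png',np.clip(1.3*a[:,:,::-1].astype(float),0,255).astype('uint8'))
E
```

```text
[0.4776 0.1726 0.2487] 0.029907424746916017
[331.4179 222.6169]
[332.1418 148.1244]
[330.8954 290.0707]
```

View pics/d.png

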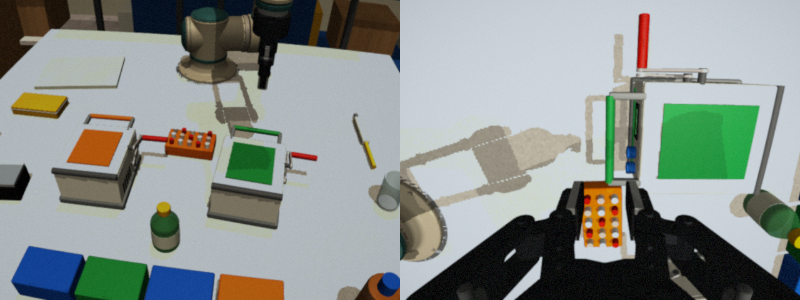

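The orange lid looks shut. The wrist view has the green bar at full-resolution px x ≈ 335 against the predicted 331.5, so it lies about 2–3 mm further in +x. I'll descend and grip it.

{"api": "drive_tool", "payload": {"rows": [[[0,0,0],[0.2,0.1,-5],3],[[0,0,0],[0,0,-5],3],[[0,0,0],[0,0,-2.5],3],[[0,0,0],[0,0,-2.5],3],[[0,0,0],[0,0,0],0.8],[[0,0,0],[0,0,0],0.8],[[0,0,0],[0,0,0],0.8],[[0,0,0],[0,0,0],0.8]], "force": 30}}

```text
clock: 5.78
position: [0.4786, 0.1713, 0.0987]
ee_rot: [-0.0, 0.735, 0.678, -0.001]
contact_force: [-5.0, 0.1, -0.6]
width: 0.0111
gripper_force: 29.2
```

```bash
python3 - <<'E'
from h import *
np.set_printoptions(precision=2,suppress=True)
s=manip.get_state();print(s['position'],s['width'])
# arc increments (cm), hinge 0.21 radius, forward dir
f=np.array([.997,-.081]); 
th=np.linspace(0,1.12,17)
r=21*(1-np.cos(th)); z=21*np.sin(th)
print(np.c_[np.diff(r)*f[0],np.diff(r)*f[1],np.diff(z)])
E
```

```text
[0.48 0.17 0.1 ] 0.011050081385794618
[[ 0.05 -0.    1.47]
 [ 0.15 -0.01  1.46]
 [ 0.26 -0.02  1.45]
 [ 0.36 -0.03  1.43]
 [ 0.45 -0.04  1.4 ]
 [ 0.55 -0.04  1.36]
 [ 0.64 -0.05  1.32]
 [ 0.73 -0.06  1.27]
 [ 0.82 -0.07  1.22]
 [ 0.9  -0.07  1.16]
 [ 0.98 -0.08  1.09]
 [ 1.06 -0.09  1.02]
 [ 1.12 -0.09  0.94]
 [ 1.19 -0.1   0.86]
 [ 1.24 -0.1   0.78]
 [ 1.3  -0.11  0.69]]
```

The bar is gripped: 11 mm opening, 29 N. Now I raise it along the arc.

{"api": "drive_tool", "payload": {"rows": [[[0,0,0],[0.05,0,1.47],0.8],[[0,0,0],[0.15,-0.01,1.46],0.8],[[0,0,0],[0.26,-0.02,1.45],0.8],[[0,0,0],[0.36,-0.03,1.43],0.8],[[0,0,0],[0.45,-0.04,1.4],0.8],[[0,0,0],[0.55,-0.04,1.36],0.8],[[0,0,0],[0.64,-0.05,1.32],0.8],[[0,0,0],[0.73,-0.06,1.27],0.8]]}}

```text
clock: 6.78
position: [0.5111, 0.1685, 0.2121]
ee_rot: [0.0, 0.735, 0.678, -0.0]
contact_force: [-4.6, -3.4, -1.4]
width: 0.0107
gripper_force: 29.2
```

{"api": "drive_tool", "payload": {"rows": [[[0,0,0],[0.82,-0.07,1.22],0.8],[[0,0,0],[0.9,-0.07,1.16],0.8],[[0,0,0],[0.98,-0.08,1.09],0.8],[[0,0,0],[1.06,-0.09,1.02],0.8],[[0,0,0],[1.12,-0.09,0.94],0.8],[[0,0,0],[1.19,-0.1,0.86],0.8],[[0,0,0],[1.24,-0.1,0.78],0.8],[[0,0,0],[0,0,0],0.8]]}}

```text
clock: 7.78
position: [0.5874, 0.162, 0.2861]
ee_rot: [0.004, 0.735, 0.678, 0.003]
contact_force: [-2.8, -3.4, 8.4]
width: 0.0108
gripper_force: 30.2
```

{"api": "drive_tool", "payload": {"rows": [[[0,0,0],[0.7,-0.05,0.4],0.8],[[0,0,0],[0,0,0],0.8],[[0,0,0],[0,0,0],0.8]]}}

```text
clock: 8.15
position: [0.5897, 0.1618, 0.2873]
ee_rot: [-0.0, 0.735, 0.678, -0.001]
contact_force: [-8.9, -3.3, 2.1]
width: 0.0105
gripper_force: 30.0
```

```bash
python3 - <<'E'
from h import *
np.set_printoptions(precision=4,suppress=True)
s=manip.get_state();print(s['clock'],s['position'],s['contact_force'])
s=eyes.get_image('scene')[150:340,80:540]
cv2.imwrite('pics/e.png',np.clip(1.3*cv2.resize(s,(792,327))[:,:,::-1].astype(float),0,255).astype('uint8'))
E
```

```text
8.15 [0.5897 0.1618 0.2873] [-8.8519 -3.3257  2.1385]
```

View pics/e.png

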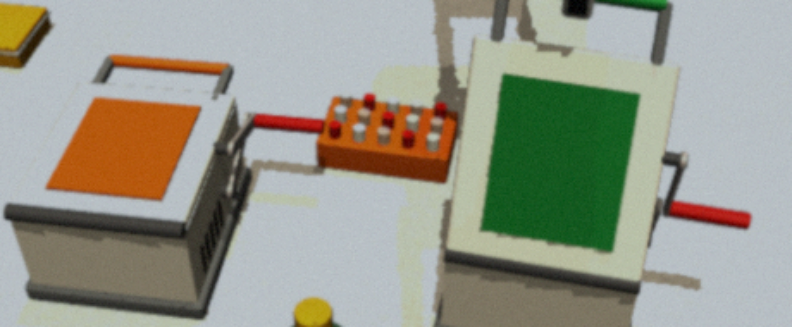

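Pulling further only moved the bar 2 mm, with the force rising, so the lid is at its end stop. The green knee looks swung back. I'll release and lift straight up.

{"api": "drive_tool", "payload": {"rows": [[[0,0,0],[0,0,0],0.8],[[0,0,0],[-0.4,0,-0.2],0.8],[[0,0,0],[0,0,0],2],[[0,0,0],[0,0,0],3],[[0,0,0],[0,0,0],3.5],[[0,0,0],[0,0,1.5],3.5],[[0,0,0],[0,0,3],3.5],[[0,0,0],[0,0,4],3.5]]}}

```text
clock: 9.2
position: [0.5878, 0.1626, 0.3687]
ee_rot: [-0.0, 0.735, 0.678, -0.0]
contact_force: [0.7, 1.1, 0.5]
width: 0.0351
gripper_force: 0.0
```

{"api": "drive_tool", "payload": {"rows": [[[0,0,0],[-3,0,2],3.5],[[0,0,0],[-5,0,0],3.5],[[0,0,0],[-5,0,0],3.5],[[0,0,0],[-5,0,0],3.5],[[0,0,0],[0,0,0],3.5],[[0,0,0],[0,0,0],3.5]]}}

```text
clock: 9.95
position: [0.4086, 0.1627, 0.3888]
ee_rot: [0.001, 0.735, 0.678, 0.001]
contact_force: [-0.2, -0.7, 0.5]
width: 0.0347
gripper_force: 0.0
```

```bash
python3 - <<'E'
from h import *
np.set_printoptions(precision=4,suppress=True)
s=manip.get_state();print(s['clock'],s['position'],s['contact_force'])
s=eyes.get_image('scene')[100:340,70:530]; t=eyes.get_image('top')[150:330,150:510]
a=np.vstack([cv2.resize(s,(560,292)),cv2.resize(t,(560,280))])
cv2.imwrite('pics/f.png',np.clip(1.3*a[:,:,::-1].astype(float),0,255).astype('uint8'))
E
```

```text
9.95 [0.4086 0.1627 0.3888] [-0.2146 -0.7232  0.5142]
```

View pics/f.png

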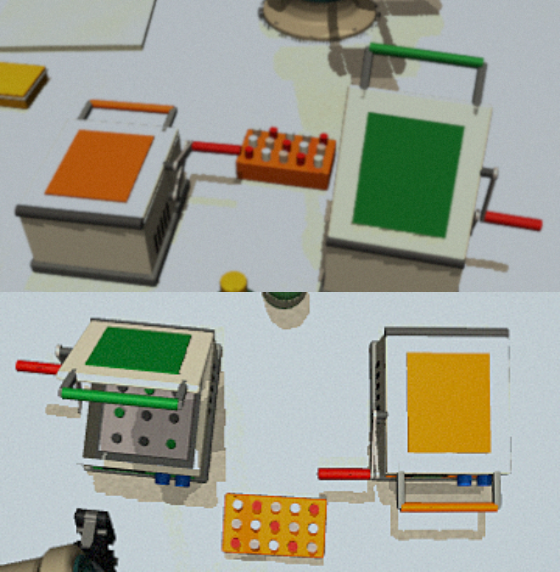

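The green lid stands open with nothing holding it, the orange lid is flat shut and the rack hasn't moved. I'll let a second pass, check that nothing moves, then check the lid angles by triangulation.

{"api": "drive_tool", "payload": {"rows": [[[0,0,0],[0,0,0],3.5],[[0,0,0],[0,0,0],3.5],[[0,0,0],[0,0,0],3.5],[[0,0,0],[0,0,0],3.5],[[0,0,0],[0,0,0],3.5],[[0,0,0],[0,0,0],3.5],[[0,0,0],[0,0,0],3.5],[[0,0,0],[0,0,0],3.5]]}}

```text
clock: 11.05
position: [0.4076, 0.1626, 0.3877]
ee_rot: [0.0, 0.735, 0.678, 0.0]
contact_force: [0.3, -0.5, 0.2]
width: 0.0352
gripper_force: 0.0
```

```bash
python3 - <<'E'
from h import *
k=560/360;T=lambda x,y:(150+x/k,150+(y-292)/k);S=lambda x,y:(70+x*460/560,100+y*240/292)
P=(tri({'top':T(62,396),'scene':S(482,63)})+tri({'top':T(182,401),'scene':S(370,47)}))/2
print(P,np.arctan2(P[2]-.105,.6875-P[0]))
for x,s in ((403,170),(495,84)): print('o bar',tri({'top':T(x,507),'scene':S(s,109 if s>100 else 102)}))
s=eyes.get_image('scene')[100:340,70:530]
a=cv2.imread('pics/f.png')[:292][:,:,::-1].astype(float); b=np.clip(1.3*cv2.resize(s,(560,292)).astype(float),0,255)
d=cv2.GaussianBlur(np.abs(a-b).max(2),(7,7),0); print('motion px',(d>40).sum())
E
```

```text
[0.5825723  0.16523006 0.28765604] 1.0493716227679588
o bar [ 0.47875135 -0.14694039  0.10673509]
o bar [ 0.48124297 -0.26197914  0.10736819]
motion px 0
```

The green lid measures 1.05 rad and isn't moving. The orange bar is about 107 mm above the bench, so that lid is shut.

```bash
python3 -c "
from rig import job; print(job.sign_off())"
```

```text
the job is handed in; nothing more can be done
None
```

The job is handed in at about 11 s: the orange lid is shut, the green lid stands unheld and still at about 1.05 rad (the angle of a locked stay; the knee itself was only seen in pictures), and the rack looks unmoved; the judge's result was not shown.

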